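# Hang the blue painting hoop on the J-hook

## Task

Take the blue hoop out of the drying rack by its rim and hang it over the high J-hook, so that its rim rests on the hook's arm between the upturned tip and the post and the hoop hangs free. Leave the yellow and the red hoop standing in the rack.

Things in the scene. Friction and masses are not known exactly. Their poses are not given: they have to be found in the camera images.
- blue_hoop: Blue rigid ring, 70 g, upright in a slot of the wooden rack, in any of three slots 100 mm apart along the hoops' axis. Rim 150 mm outside, 132 inside, 12 wide along the axis. Origin: its centre, 75 mm below its top; y = its axis (level), z up. A tiny brass screw sits at mid height. It stands loosely between cheeks 58 mm high, its top 165 mm above the table; it lifts straight up.
- yellow_hoop: Bystander: a yellow hoop of the same size, upright in another slot of the same rack. Origin: its centre; y = its axis (level), z up.
- red_hoop: Bystander: a red hoop of the same size, upright in another slot of the same rack. Origin: its centre; y = its axis (level), z up.
- hook_seat (a point): Mid-top of the level arm of the fixed white J-hook stand, a flat bar 18 mm wide, 6 thick, 220 mm above the table. y runs along the arm to the post (14 mm thick, 50 mm away, no higher than the arm); z up. Towards -y the arm turns up from 38 mm on; its tip is 55 mm away, 25 mm above this point. Foot: disc 130 wide, 14 high. A hung hoop's axis is along the arm, its centre 66 mm below here.
Not all that is in view belongs to the job. There is more than one size of the blue_hoop; the one meant has the size given above.

How it is judged:
By the outcome, as a careful person would: the job done as asked, in the order asked, and still so for the second after the job is handed in, with the robot touching nothing.
It also fails if it takes over 51 s, if anything falls off the work surface, if the arm or the gripper's body presses on something with over 40 N, if the wrist force passes 120 N, or if a joint passes its speed limit or range.

## Robot

A 6-joint arm with a two-finger parallel gripper is mounted at the origin on the work surface. World frame = base frame: x ahead of the robot, y to its left, z up, the work surface at z = 0. Lengths are in m, angles in rad, forces in N, time in s.
With the tool pointing down it reaches from about 0.35 to 0.95 m from the base axis. Payload 17.4 kg.
Tool frame: the origin (TCP) lies at the very end of the fingers, on their centre line; the grasp point (between the pads) lies 19 mm behind it; z points along the fingers, y is the line along which they close (so a half turn about z gives the same grasp; the last joint's range is limited). The gripper opens to 93 mm and grips with 3 to 60 N. Pads are 15 mm wide; open, the fingers measure 128 mm over their backs; the gripper's body (75 mm by 188 mm) begins 65 mm behind the grasp point.
Start: joints at [1.145, 0.116, 1.442, -0, 1.584, -0.038], TCP at [0.255, 0.625, 0.219] pointing down, gripper open.
Joint ranges: [-2.83, 2.83], [-0.83, 2.19], [0.07, 2.5], [-1.14, 4.28], [0.01, 3], [-2.97, 2.97]. Speed limits (rad/s): [1.89, 1.89, 2.22, 3.14, 3.14, 3.14].

## Interface

Orientations are given as a rotation vector (axis times angle).
In Python, from cell import arm gives the robot as it stands. The module is installed in compiled form; this text tells all that it offers.
- The arm moves only by the tool arm_command, never from a script. Its argument "deltas" is a list of rows, each an object of numbers: "fingers": the opening, from 0 (shut) to 1 (fully open); "dx", "dy", "dz": the shift along the tool's x, y, z in m; "rx", "ry", "rz": the turn, a rotation vector about the tool's x, y, z in rad. A call has exactly 8 rows; each row shifts and turns the commanded pose from where the row before left it, along the tool's axes as they then stand; what a row does not reach is not made up. A row lasts 1/12 s, in which the tool goes at most 41.7 mm and 7.16 degrees, less where a joint would pass 70% of its speed; a pose out of reach is approached as far as the arm can. A call is refused whole if a number of a shift passes 0.0417 or a number of a turn 0.125, either way. A call with a gripper value outside its range is refused whole. The fingers move at their own pace and stop on an object; "newtons" is the grip in N (left out, the last holds). Time passes only in rows, so rows that do not move let the fingers close, or fill a call up. It gives the time, the measured TCP pose, the force, the opening and the grip force at its end, in the units of the state.
- arm.state(): the state, without advancing time (a new reading comes with each control period).
- arm.get_image(name): name is "side" or "top" or "wrist"; returns a dict with "frame" (480x640x3 uint8, red, green, blue), "z_map" (480x640 float32, m along the optical axis (not along the pixel's ray), 0 where there is no reading), "intrinsics" (3x3 intrinsics, pixels), "cam_to_world" (4x4, takes a point from camera to world coordinates). Camera axes: x right, y down, z forward; pixel columns grow to the right and rows downward; lengths in m; the calibration is good to about 2 mm. A picture is of the moment at which its call begins.
- arm.close_job(): hands the job in; it is judged then, once.
The state is a dict: "time_s": time; "joint_positions": joint angles; "qvel": joint speeds; "joint_efforts": joint torques, N m; "tcp_pos": TCP position; "tool_rot": TCP orientation; "force": force on the tool from outside, world axes, zero at the start; "torque": the same for the moment, N m; "grip_width": opening from 0.0 (shut) to 1.0 (fully open); "grasp_force": force on a finger pad.
Only numpy, scipy, OpenCV 4.12 (cv2) and the standard library are available. Lean on these libraries where they do the work, as an engineer would, in place of code of your own. Each camera call takes 0.05 s, during which the arm holds its last target. There are 200 camera calls.

## Working session

There is one attempt and no reset: what is moved stays moved. The work goes in short steps, Python scripts to look and compute and a tool call to move; the robot and the scene stay as the last step left them, time stands still between calls to the robot, and variables do not carry over. Pictures are saved under pics/ and viewed, at most 10 in all, crops included, and the job is handed in when it is done.

Besides the shell and the picture viewer there is one more tool, called by a JSON object that holds its "api" and its "payload". arm_command: Moves the arm, as the interface text tells. Its arguments: {"type":"object","properties":{"deltas":{"type":"array"},"newtons":{"type":"number"}},"required":["deltas"]}

```bash
mkdir -p pics; cat > h.py <<'E'
import numpy as np, cv2
from cell import arm
def grab(n):
    d=arm.get_image(n); np.savez(f'{n}.npz',**d); return d
def pts(d):
    K=d['intrinsics'];z=d['z_map'];v,u=np.mgrid[:480,:640]
    p=np.stack([(u-K[0,2])/K[0,0]*z,(v-K[1,2])/K[1,1]*z,z],-1)
    T=d['cam_to_world'];return p@T[:3,:3].T+T[:3,3]
E
python3 - <<'E'
from h import *
im=[]
for n in ("side","top"):
    d=grab(n); cv2.imwrite(f'pics/{n}0.png',d['frame'][:,:,::-1]); print(n,d['intrinsics'],d['cam_to_world'])
s=arm.state();print(s)
E
```

```text
side [[452.46041814   0.         319.6506194 ]
 [  0.         452.46041814 238.25172357]
 [  0.           0.           1.        ]] [[-0.98449339 -0.10070542  0.14363559  0.39135062]
 [-0.17458522  0.64234439 -0.7462665   0.54647115]
 [-0.01711043 -0.75977109 -0.64996548  0.68969184]
 [ 0.          0.          0.          1.        ]]
top [[435.4118655    0.         328.10445586]
 [  0.         435.4118655  242.63291136]
 [  0.           0.           1.        ]] [[-0.02507952 -0.98183897  0.18805118  0.37296973]
 [-0.99895318  0.03181246  0.03287109 -0.04617277]
 [-0.03825649 -0.18702993 -0.98160901  0.87875477]
 [ 0.          0.          0.          1.        ]]
{'time_s': 0.1, 'joint_positions': array([ 1.14517778e+00,  1.16433475e-01,  1.44219867e+00, -1.01768466e-06,
        1.58402788e+00, -3.78192281e-02]), 'qvel': array([ 0.00027451, -0.0010233 , -0.00110546,  0.00051214,  0.00296613,
        0.00079026]), 'joint_efforts': array([ 2.58179927e-03, -7.22892952e+01, -6.23868442e+01,  7.81844999e-02,
        2.27906182e-02, -1.09348080e-04]), 'tcp_pos': array([0.25519351, 0.62469264, 0.21798195]), 'tool_rot': array([-6.05296739e-01, -3.08248013e+00,  1.63204788e-03]), 'force': array([-0.12244052, -0.05453126,  0.52351675]), 'torque': array([-0.07157211,  0.04413616,  0.00942055]), 'grasp_force': 0.0, 'grip_width': 0.9985058893719033}
```

View pics/side0.png

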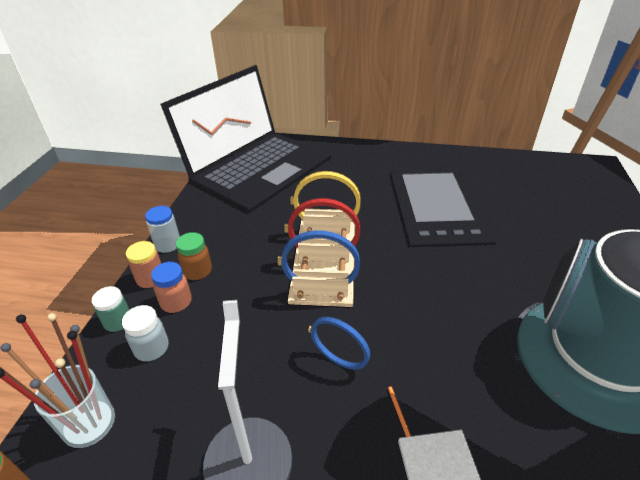

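View pics/top0.png

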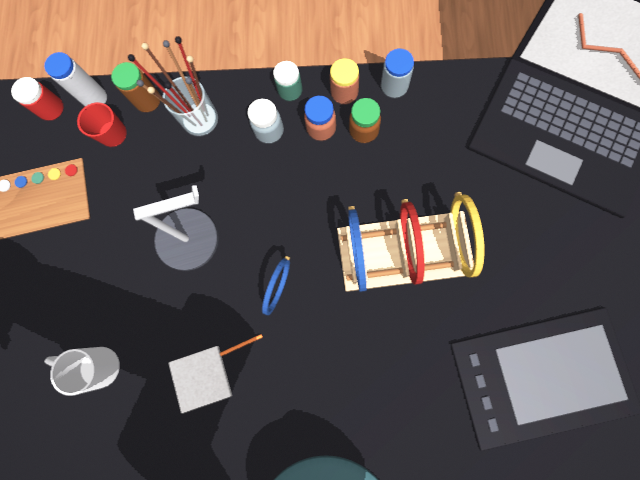

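The target's lookalikes in the side view:
- Blue hoop in the rack, centre about (320,262).
- Small blue hoop lying on the table at (340,342).
- Blue bottle caps at (160,215) and (169,275), which are not hoops.

The hook's arm runs from about (230,380) to its tip at (232,305). In the top view it runs from (140,212) to (197,195). I pick the hoop in the rack, and will now measure it and check it in a crop.

```bash
cat > m.py <<'E'
from h import *
def blobs(d,lo,hi):
    hsv=cv2.cvtColor(d['frame'],cv2.COLOR_RGB2HSV)
    return cv2.inRange(hsv,lo,hi)>0
E
python3 - <<'E'
from m import *
for n in ("side","top"):
    d=dict(np.load(n+'.npz')); P=pts(d)
    boxes={'side':{'blue':(275,225,365,295),'small':(300,310,375,375),'red':(285,195,365,250),'yel':(290,168,365,225)},
           'top':{'blue':(340,200,372,296),'small':(255,250,295,320),'red':(398,195,430,290),'yel':(446,188,490,282)}}[n]
    for k,(a,b,c,e) in boxes.items():
        h={'blue':((100,120,40),(125,255,255)),'small':((100,120,40),(125,255,255)),'red':((0,150,60),(6,255,255)),'yel':((20,130,80),(32,255,255))}[k]
        m=blobs(d,*h); w=np.zeros_like(m); w[b:e,a:c]=1; m&=w&(d['z_map']>0)
        q=P[m]; q=q[q[:,2]<.2]; c0=np.median(q,0); 
        top=q[q[:,2]>np.percentile(q[:,2],97)]
        q=q[np.abs(np.linalg.norm(q-c0,axis=1))<.12]
        u,s,vt=np.linalg.svd(q-q.mean(0)); 
        e1,e2=vt[0],vt[1]; X=(q-q.mean(0))@vt[:2].T
        A=np.c_[2*X,np.ones(len(X))]; r=np.linalg.lstsq(A,(X**2).sum(1),rcond=None)[0]
        C=q.mean(0)+r[:2]@vt[:2]; R=np.sqrt(r[2]+r[0]**2+r[1]**2)
        print(n,k,len(q),'C',C.round(4),'R',R.round(4),'axis',vt[2].round(3),'z',np.percentile(q[:,2],[1,99]).round(3),'rms',(s[2]/len(q)**.5).round(4),'topmean',top.mean(0).round(4))
    # hook: white points between z .19 and .26
    m=(d['frame'].min(-1)>110)&(d['z_map']>0)&(P[...,2]>.15)&(P[...,2]<.26)
    q=P[m]; print(n,'hook',len(q)); 
    v,u=np.nonzero(m)
    for zlo in np.arange(.15,.26,.01):
        g=(q[:,2]>=zlo)&(q[:,2]<zlo+.01)
        if g.sum()>3: print(zlo.round(2),g.sum(),np.percentile(q[g],[2,50,98],axis=0).round(3).tolist(),u[g].min(),u[g].max(),v[g].min(),v[g].max())
d=dict(np.load('side.npz'));f=d['frame'][180:480,180:400,::-1]
cv2.imwrite('pics/crop.png',cv2.resize(f,None,fx=2,fy=2,interpolation=cv2.INTER_CUBIC)[:600])
E
```

```text
side blue 852 C [ 0.5099 -0.0675  0.094 ] R 0.0706 axis [ 0.101 -0.995 -0.022] z [0.051 0.166] rms 0.0037 topmean [ 0.5096 -0.0691  0.166 ]
side small 1031 C [0.4514 0.0811 0.0553] R 0.0538 axis [ 0.404  0.908 -0.113] z [-0.001  0.111] rms 0.0142 topmean [0.451  0.0841 0.1113]
side red 677 C [ 0.52   -0.1661  0.0931] R 0.0707 axis [-0.104  0.994  0.034] z [0.059 0.166] rms 0.0037 topmean [ 0.5218 -0.1691  0.1657]
side yel 621 C [ 0.5307 -0.2658  0.0926] R 0.0706 axis [ 0.104 -0.994 -0.022] z [0.05  0.166] rms 0.0037 topmean [ 0.5306 -0.2682  0.1657]
side hook 7770
0.15 1137 [[-0.37, -1.61, 0.15], [0.949, -1.592, 0.155], [2.329, 0.283, 0.16]] 0 615 0 416
0.16 1098 [[-0.366, -1.609, 0.16], [0.941, -1.587, 0.165], [2.216, 0.283, 0.17]] 0 616 0 413
0.17 877 [[-0.379, -1.61, 0.17], [0.91, -1.234, 0.175], [1.783, 0.284, 0.18]] 38 629 0 408
0.18 744 [[-0.38, -1.608, 0.18], [0.865, -0.648, 0.185], [1.358, 0.284, 0.19]] 37 631 0 404
0.19 680 [[-0.38, -1.606, 0.19], [0.836, -0.612, 0.195], [0.963, 0.284, 0.2]] 4 633 5 399
0.2 542 [[-0.389, -1.607, 0.2], [0.556, -0.546, 0.204], [0.964, 0.284, 0
[... 1269 characters left out ...]
.537, 0.175], [0.937, 0.272, 0.18]] 147 639 0 223
0.18 277 [[0.552, -0.577, 0.18], [0.909, -0.546, 0.184], [0.928, 0.275, 0.19]] 140 639 0 222
0.19 217 [[0.552, -0.572, 0.19], [0.905, -0.548, 0.194], [0.918, 0.303, 0.2]] 137 639 0 220
0.2 128 [[0.552, -0.564, 0.201], [0.837, 0.273, 0.204], [0.911, 0.294, 0.208]] 142 639 0 219
0.21 608 [[0.55, 0.189, 0.213], [0.568, 0.234, 0.218], [0.585, 0.28, 0.22]] 134 198 192 219
0.22 148 [[0.55, 0.181, 0.22], [0.568, 0.236, 0.221], [0.584, 0.281, 0.229]] 134 198 193 218
0.23 15 [[0.573, 0.175, 0.231], [0.575, 0.181, 0.235], [0.585, 0.185, 0.239]] 193 198 191 199
0.24 50 [[0.574, 0.174, 0.241], [0.583, 0.178, 0.243], [0.592, 0.182, 0.245]] 193 198 185 197
```

View pics/crop.png

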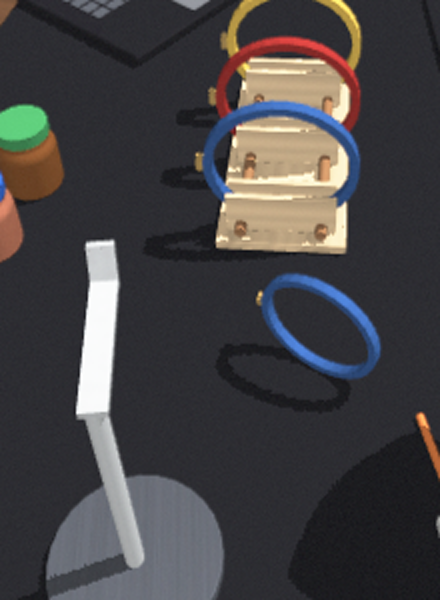

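The crop shows the 150 mm blue hoop in the rack's front slot at crop (280,160). The small blue hoop (R about 0.054) stands on the table at crop (320,325), and the hook's tip faces the rack. The blue hoop's radius of 0.0705 and top at 0.166 match the description. Next I fit the hook's arm.

```bash
python3 - <<'E'
from m import *
from scipy.spatial.transform import Rotation as R
for n in ("side","top"):
    d=dict(np.load(n+'.npz'));P=pts(d)
    box=(P[...,0]>.5)&(P[...,0]<.64)&(P[...,1]>.14)&(P[...,1]<.33)&(d['z_map']>0)
    m=box&(P[...,2]>.215)&(P[...,2]<.225); q=P[m]
    (c,sz,a)=cv2.minAreaRect(q[:,:2].astype(np.float32)*1000); 
    u,s,vt=np.linalg.svd(q[:,:2]-q[:,:2].mean(0)); ax=vt[0]*np.sign(vt[0][1])
    t=q[:,:2]@ax; l=q[:,:2]@np.array([-ax[1],ax[0]])
    print(n,'arm rect',c,sz,a,'axis',ax.round(3),'t',np.percentile(t,[1,99]).round(4),'lat',np.percentile(l,[2,50,98]).round(4),'z',np.median(q[:,2]).round(4), 'mean',q.mean(0).round(4))
    k=P[box&(P[...,2]>.236)&(P[...,2]<.25)]; print('tip',k.mean(0).round(4),'t',(k[:,:2]@ax).mean().round(4),'zmax',k[:,2].max())
    w=P[box&(P[...,2]>.03)&(P[...,2]<.19)]; print('post', np.median(w,0).round(4),'t',np.percentile(w[:,:2]@ax,[5,50,95]).round(4))
s=arm.state(); M=R.from_rotvec(s['tool_rot']).as_matrix(); print(M.round(3))
E
```

```text
side arm rect (570.07373046875, 234.5015869140625) (18.54888153076172, 103.86907958984375) 14.395411491394043 axis [-0.247  0.969] t [0.0386 0.138 ] lat [-0.6189 -0.61   -0.6012] z 0.2202 mean [0.5685 0.239  0.2201]
tip [0.5834 0.1819 0.2413] t 0.0324 zmax 0.24633821856017274
post [0.5554 0.2829 0.1204] t [0.1319 0.1366 0.1382]
top arm rect (569.2083740234375, 232.73486328125) (19.729389190673828, 104.94969177246094) 14.248960494995117 axis [-0.243  0.97 ] t [0.0406 0.1382] lat [-0.6175 -0.6077 -0.5993] z 0.2188 mean [0.5678 0.235  0.2188]
tip [0.5823 0.1778 0.2424] t 0.0311 zmax 0.2451046702418339
post [0.5545 0.2705 0.1222] t [0.1251 0.1274 0.1347]
[[-0.926  0.378 -0.   ]
 [ 0.378  0.926 -0.001]
 [ 0.    -0.001 -1.   ]]
```

{"api": "arm_command", "payload": {"deltas": [{"dz": -0.02,"rz": -0.122,"fingers": 0.6},{"dz": -0.02,"rz": -0.122},{"dz": -0.02,"rz": -0.122},{"dz": -0.02,"rz": -0.122},{"dx": -0.007,"dy": -0.0358},{"dx": -0.007,"dy": -0.0358},{"dx": -0.007,"dy": -0.0358},{"dx": -0.007,"dy": -0.0358}]}}

```text
schema error: expected keys fingers, dx, dy, dz, rx, ry, rz
```

{"api": "arm_command", "payload": {"deltas": [{"dx": -0.007,"dy": -0.0358},{"dx": -0.007,"dy": -0.0358},{"dx": -0.007,"dy": -0.0358},{"dx": -0.007,"dy": -0.0358},{"dx": -0.007,"dy": -0.0358},{"dx": -0.007,"dy": -0.0358},{"dx": -0.007,"dy": -0.0358},{"dx": -0.007,"dy": -0.0358}]}}

```text
schema error: expected keys fingers, dx, dy, dz, rx, ry, rz
```

{"api": "arm_command", "payload": {"deltas": [{"dx": -0.007,"dy": -0.0358},{"dx": -0.007,"dy": -0.0358},{"dx": -0.007,"dy": -0.0358},{"dx": -0.007,"dy": -0.0358},{"dx": -0.007,"dy": -0.0358},{"dx": -0.007,"dy": -0.0358},{"dx": 0},{"dx": 0}]}}

```text
schema error: expected keys fingers, dx, dy, dz, rx, ry, rz
```

```bash
cat >> m.py <<'E'
from scipy.spatial.transform import Rotation as R
def go(target,yaxis):
    s=arm.state(); M=R.from_rotvec(s['tool_rot']).as_matrix()
    y=np.array([*yaxis,0]);y/=np.linalg.norm(y); z=np.array([0,0,-1.]); G=np.c_[np.cross(y,z),y,z]
    print('t',round(s['time_s'],2),'tcp',s['tcp_pos'].round(4),'rotvec',R.from_matrix(M.T@G).as_rotvec().round(4),'delta in goal axes',(G.T@(np.array(target)-s['tcp_pos'])).round(4),'in tool axes',(M.T@(np.array(target)-s['tcp_pos'])).round(4),'force',s['force'].round(1),'grip',round(s['grip_width'],3),s['grasp_force'])
E
python3 - <<'E'
from m import *
go((.467,-.074,.128),(-.101,.995))
d=grab('wrist'); cv2.imwrite('pics/w1.png',d['frame'][:,:,::-1])
E
```

```text
t 0.1 tcp [0.2552 0.6247 0.218 ] rotvec [-1.00e-03 -3.00e-04 -4.89e-01] delta in goal axes [-0.1402 -0.7165  0.09  ] in tool axes [-0.4603 -0.5666  0.0906] force [-0.1 -0.1  0.5] grip 0.999 0.0
```

View pics/w1.png

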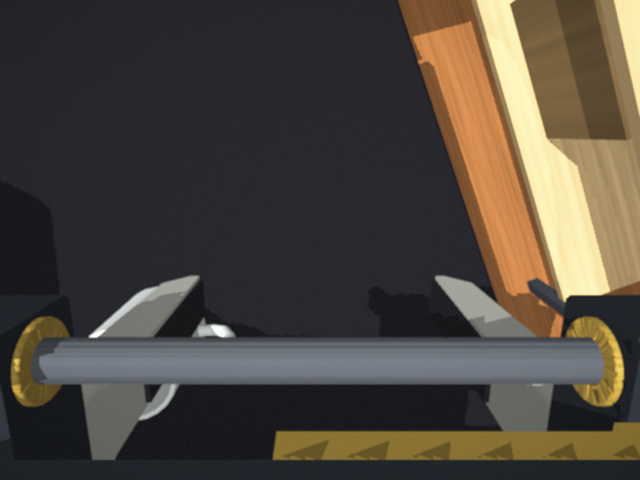

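All three moves were refused because every row needs all seven keys, so the arm has not moved. The wrist view is still the start pose, with the finger pads at about (140,370) and (500,370) and the palette board at (550,150). I'll resend with full rows.

{"api": "arm_command", "payload": {"deltas": [{"fingers": 0.6,"dx": 0,"dy": 0,"dz": -0.02,"rx": 0,"ry": 0,"rz": -0.122},{"fingers": 0.6,"dx": 0,"dy": 0,"dz": -0.02,"rx": 0,"ry": 0,"rz": -0.122},{"fingers": 0.6,"dx": 0,"dy": 0,"dz": -0.02,"rx": 0,"ry": 0,"rz": -0.122},{"fingers": 0.6,"dx": 0,"dy": 0,"dz": -0.02,"rx": 0,"ry": 0,"rz": -0.122},{"fingers": 0.6,"dx": -0.007,"dy": -0.0358,"dz": 0,"rx": 0,"ry": 0,"rz": 0},{"fingers": 0.6,"dx": -0.007,"dy": -0.0358,"dz": 0,"rx": 0,"ry": 0,"rz": 0},{"fingers": 0.6,"dx": -0.007,"dy": -0.0358,"dz": 0,"rx": 0,"ry": 0,"rz": 0},{"fingers": 0.6,"dx": -0.007,"dy": -0.0358,"dz": 0,"rx": 0,"ry": 0,"rz": 0}]}}

```text
time_s: 0.82
tcp_pos: [0.2975, 0.4837, 0.2982]
tool_rot: [0.158, -3.137, 0.001]
force: [1.4, 0.1, 1.0]
grip_width: 0.603
grasp_force: 0.0
```

{"api": "arm_command", "payload": {"deltas": [{"fingers": 0.6,"dx": -0.007,"dy": -0.0358,"dz": 0,"rx": 0,"ry": 0,"rz": 0},{"fingers": 0.6,"dx": -0.007,"dy": -0.0358,"dz": 0,"rx": 0,"ry": 0,"rz": 0},{"fingers": 0.6,"dx": -0.007,"dy": -0.0358,"dz": 0,"rx": 0,"ry": 0,"rz": 0},{"fingers": 0.6,"dx": -0.007,"dy": -0.0358,"dz": 0,"rx": 0,"ry": 0,"rz": 0},{"fingers": 0.6,"dx": -0.007,"dy": -0.0358,"dz": 0,"rx": 0,"ry": 0,"rz": 0},{"fingers": 0.6,"dx": -0.007,"dy": -0.0358,"dz": 0,"rx": 0,"ry": 0,"rz": 0},{"fingers": 0.6,"dx": -0.007,"dy": -0.0358,"dz": 0,"rx": 0,"ry": 0,"rz": 0},{"fingers": 0.6,"dx": -0.007,"dy": -0.0358,"dz": 0,"rx": 0,"ry": 0,"rz": 0}]}}

```text
time_s: 1.48
tcp_pos: [0.3817, 0.2042, 0.2986]
tool_rot: [-0.158, 3.137, 0.0]
force: [0.5, 1.3, 1.0]
grip_width: 0.598
grasp_force: 0.0
```

{"api": "arm_command", "payload": {"deltas": [{"fingers": 0.6,"dx": -0.007,"dy": -0.0358,"dz": 0,"rx": 0,"ry": 0,"rz": 0},{"fingers": 0.6,"dx": -0.007,"dy": -0.0358,"dz": 0,"rx": 0,"ry": 0,"rz": 0},{"fingers": 0.6,"dx": -0.007,"dy": -0.0358,"dz": 0,"rx": 0,"ry": 0,"rz": 0},{"fingers": 0.6,"dx": -0.007,"dy": -0.0358,"dz": 0,"rx": 0,"ry": 0,"rz": 0},{"fingers": 0.6,"dx": -0.007,"dy": -0.0358,"dz": 0,"rx": 0,"ry": 0,"rz": 0},{"fingers": 0.6,"dx": -0.007,"dy": -0.0358,"dz": 0,"rx": 0,"ry": 0,"rz": 0},{"fingers": 0.6,"dx": 0,"dy": 0,"dz": 0,"rx": 0,"ry": 0,"rz": 0},{"fingers": 0.6,"dx": 0,"dy": 0,"dz": 0,"rx": 0,"ry": 0,"rz": 0}]}}

```text
time_s: 2.15
tcp_pos: [0.4452, -0.0052, 0.2983]
tool_rot: [0.152, -3.137, -0.0]
force: [-0.2, 0.5, -0.5]
grip_width: 0.6
grasp_force: 0.0
```

```bash
python3 - <<'E'
from m import *
go((.467,-.074,.128),(-.101,.995))
d=grab('wrist'); cv2.imwrite('pics/w2.png',d['frame'][:,:,::-1])
P=pts(d);m=blobs(d,(100,120,40),(125,255,255))&(P[...,2]>.1)&(P[...,2]<.175)&(d['z_map']>0)
q=P[m]; print(len(q)); 
v=np.array([.995,.101]);a=np.array([-.101,.995])
if len(q):
    print('along axis',np.percentile(q[:,:2]@a,[2,50,98]).round(4),'C y=',(np.array([.509,-.07])@a).round(4),'x range',np.percentile(q[:,:2]@v,[2,98]).round(3),'z',np.percentile(q[:,2],[2,98]))
E
```

```text
t 2.15 tcp [ 0.4452 -0.0052  0.2983] rotvec [ 0.0002 -0.0008 -0.0045] delta in goal axes [-0.0147 -0.0706  0.1703] in tool axes [-0.0152 -0.0706  0.1702] force [-0.2  0.5 -0.5] grip 0.6 0.0
2305
along axis [-0.1293 -0.1195  0.0484] C y= -0.1211 x range [0.43  0.484] z [0.10076419 0.16245864]
```

View pics/w2.png

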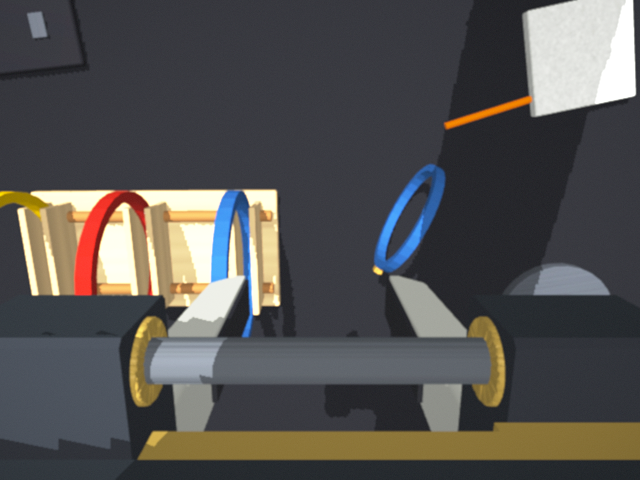

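The wrist view shows the blue hoop at (235,240), red at (120,240), and the small hoop off to the right at (410,220). The rim's axis position agrees with the first fix to within 2 mm, so I descend and grip.

{"api": "arm_command", "payload": {"deltas": [{"fingers": 0.6,"dx": -0.005,"dy": -0.0235,"dz": 0,"rx": 0,"ry": 0,"rz": -0.0045},{"fingers": 0.6,"dx": -0.005,"dy": -0.0235,"dz": 0,"rx": 0,"ry": 0,"rz": 0},{"fingers": 0.6,"dx": -0.005,"dy": -0.0235,"dz": 0.01,"rx": 0,"ry": 0,"rz": 0},{"fingers": 0.6,"dx": 0,"dy": 0,"dz": 0.035,"rx": 0,"ry": 0,"rz": 0},{"fingers": 0.6,"dx": 0,"dy": 0,"dz": 0.035,"rx": 0,"ry": 0,"rz": 0},{"fingers": 0.6,"dx": 0,"dy": 0,"dz": 0.035,"rx": 0,"ry": 0,"rz": 0},{"fingers": 0.6,"dx": 0,"dy": 0,"dz": 0.035,"rx": 0,"ry": 0,"rz": 0},{"fingers": 0.6,"dx": 0,"dy": 0,"dz": 0.02,"rx": 0,"ry": 0,"rz": 0}]}}

```text
time_s: 2.87
tcp_pos: [0.466, -0.0705, 0.1249]
tool_rot: [0.167, -3.134, -0.002]
force: [1.0, 0.6, -0.2]
grip_width: 0.602
grasp_force: 0.0
```

{"api": "arm_command", "payload": {"deltas": [{"fingers": 0,"dx": 0,"dy": 0,"dz": 0,"rx": 0,"ry": 0,"rz": 0},{"fingers": 0,"dx": 0,"dy": 0,"dz": 0,"rx": 0,"ry": 0,"rz": 0},{"fingers": 0,"dx": 0,"dy": 0,"dz": 0,"rx": 0,"ry": 0,"rz": 0},{"fingers": 0,"dx": 0,"dy": 0,"dz": 0,"rx": 0,"ry": 0,"rz": 0},{"fingers": 0,"dx": 0,"dy": 0,"dz": 0,"rx": 0,"ry": 0,"rz": 0},{"fingers": 0,"dx": 0,"dy": 0,"dz": 0,"rx": 0,"ry": 0,"rz": 0},{"fingers": 0,"dx": 0,"dy": 0,"dz": 0,"rx": 0,"ry": 0,"rz": 0},{"fingers": 0,"dx": 0,"dy": 0,"dz": 0,"rx": 0,"ry": 0,"rz": 0}], "newtons": 30}}

```text
time_s: 3.53
tcp_pos: [0.4675, -0.0724, 0.1291]
tool_rot: [-0.164, 3.137, -0.001]
force: [-0.1, -1.1, 3.9]
grip_width: 0.127
grasp_force: 30.0
```

{"api": "arm_command", "payload": {"deltas": [{"fingers": 0,"dx": 0,"dy": 0,"dz": -0.01,"rx": 0,"ry": 0,"rz": 0},{"fingers": 0,"dx": 0,"dy": 0,"dz": -0.02,"rx": 0,"ry": 0,"rz": 0},{"fingers": 0,"dx": 0,"dy": 0,"dz": -0.025,"rx": 0,"ry": 0,"rz": 0},{"fingers": 0,"dx": 0,"dy": 0,"dz": -0.025,"rx": 0,"ry": 0,"rz": 0},{"fingers": 0,"dx": 0,"dy": 0,"dz": -0.025,"rx": 0,"ry": 0,"rz": 0},{"fingers": 0,"dx": 0,"dy": 0,"dz": -0.025,"rx": 0,"ry": 0,"rz": 0},{"fingers": 0,"dx": 0,"dy": 0,"dz": -0.025,"rx": 0,"ry": 0,"rz": 0},{"fingers": 0,"dx": 0,"dy": 0,"dz": 0,"rx": 0,"ry": 0,"rz": 0}]}}

```text
time_s: 4.2
tcp_pos: [0.468, -0.0724, 0.2894]
tool_rot: [-0.164, 3.131, -0.002]
force: [1.0, -0.3, -0.3]
grip_width: 0.126
grasp_force: 30.0
```

```bash
cat >> m.py <<'E'
def hoop(n,box,guess):
    d=grab(n);P=pts(d);m=blobs(d,(100,120,40),(125,255,255))&(d['z_map']>0)&(np.linalg.norm(P-np.array(guess),axis=-1)<.1)
    w=np.zeros_like(m);w[box[1]:box[3],box[0]:box[2]]=1;q=P[m&w]
    u,s,vt=np.linalg.svd(q-q.mean(0),full_matrices=False);X=(q-q.mean(0))@vt[:2].T
    r=np.linalg.lstsq(np.c_[2*X,np.ones(len(X))],(X**2).sum(1),rcond=None)[0]
    C=q.mean(0)+r[:2]@vt[:2];print(n,len(q),'C',C.round(4),'R',np.sqrt(r[2]+r[:2]@r[:2]).round(4),'axis',(vt[2]*np.sign(vt[2][1])).round(3),'zmin/max',np.percentile(q[:,2],[1,99]).round(3));return d,C
E
python3 - <<'E'
from m import *
h=np.array([.570,.230,.0]); ax=np.array([-.245,.9695,0])
for n in('side','top'):
    d,C=hoop(n,(0,0,640,480),(.509,-.07,.245)); cv2.imwrite(f'pics/{n}1.png',d['frame'][:,:,::-1])
go((.509,-.07,.28),ax[:2]); print(arm.state()['tcp_pos'])
E
```

```text
side 1517 C [ 0.5103 -0.0655  0.2533] R 0.0704 axis [-0.091  0.995 -0.028] zmin/max [0.18  0.326]
top 71 C [ 0.4382 -0.0735  0.2649] R 0.0133 axis [ 0.984  0.01  -0.178] zmin/max [0.233 0.286]
t 4.3 tcp [ 0.4674 -0.0723  0.2847] rotvec [-0.0005  0.0014 -0.1429] delta in goal axes [-0.0409 -0.0079  0.0047] in tool axes [-0.0416 -0.002   0.0047] force [ 0.9  0.2 -1.7] grip 0.125 30.0136362801979
[ 0.46741281 -0.0723104   0.28467187]
```

View pics/side1.png

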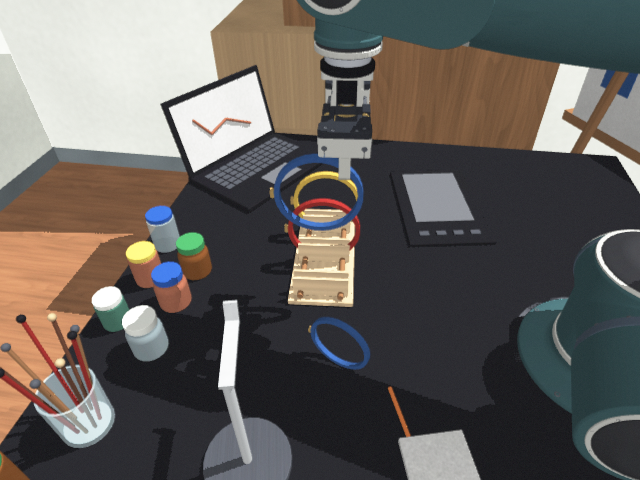

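The side view shows the blue hoop held upright at (318,192), clear of the rack, with yellow and red still standing. Now I turn to the hook's heading and go to a point ahead of its tip.

{"api": "arm_command", "payload": {"deltas": [{"fingers": 0,"dx": 0,"dy": 0,"dz": 0,"rx": 0,"ry": 0,"rz": -0.0715},{"fingers": 0,"dx": 0,"dy": 0,"dz": 0,"rx": 0,"ry": 0,"rz": -0.0715},{"fingers": 0,"dx": -0.0219,"dy": 0.0263,"dz": 0,"rx": 0,"ry": 0,"rz": 0},{"fingers": 0,"dx": -0.0219,"dy": 0.0263,"dz": 0,"rx": 0,"ry": 0,"rz": 0},{"fingers": 0,"dx": -0.0219,"dy": 0.0263,"dz": 0,"rx": 0,"ry": 0,"rz": 0},{"fingers": 0,"dx": -0.0219,"dy": 0.0263,"dz": 0,"rx": 0,"ry": 0,"rz": 0},{"fingers": 0,"dx": -0.0219,"dy": 0.0263,"dz": 0,"rx": 0,"ry": 0,"rz": 0},{"fingers": 0,"dx": -0.0219,"dy": 0.0263,"dz": 0,"rx": 0,"ry": 0,"rz": 0}]}}

```text
time_s: 4.97
tcp_pos: [0.556, 0.1146, 0.2823]
tool_rot: [0.388, -3.116, 0.0]
force: [-0.0, -0.7, -1.0]
grip_width: 0.129
grasp_force: 30.0
```

{"api": "arm_command", "payload": {"deltas": [{"fingers": 0,"dx": 0,"dy": 0,"dz": 0,"rx": 0,"ry": 0,"rz": 0},{"fingers": 0,"dx": 0,"dy": 0,"dz": 0,"rx": 0,"ry": 0,"rz": 0},{"fingers": 0,"dx": 0,"dy": 0,"dz": 0,"rx": 0,"ry": 0,"rz": 0},{"fingers": 0,"dx": 0,"dy": 0,"dz": 0,"rx": 0,"ry": 0,"rz": 0},{"fingers": 0,"dx": 0,"dy": 0,"dz": 0,"rx": 0,"ry": 0,"rz": 0},{"fingers": 0,"dx": 0,"dy": 0,"dz": 0,"rx": 0,"ry": 0,"rz": 0},{"fingers": 0,"dx": 0,"dy": 0,"dz": 0,"rx": 0,"ry": 0,"rz": 0},{"fingers": 0,"dx": 0,"dy": 0,"dz": 0,"rx": 0,"ry": 0,"rz": 0}]}}

```text
time_s: 5.63
tcp_pos: [0.5559, 0.1126, 0.2838]
tool_rot: [-0.387, 3.117, 0.0]
force: [0.3, -0.6, -0.9]
grip_width: 0.126
grasp_force: 30.0
```

```bash
python3 - <<'E'
from m import *
ax=np.array([-.245,.9695])
d,C=hoop('side',(0,0,640,480),(.597,.123,.246)); cv2.imwrite('pics/side2.png',d['frame'][:,:,::-1])
s=arm.state();M=R.from_rotvec(s['tool_rot']).as_matrix();print('C in tool',(M.T@(C-s['tcp_pos'])).round(4))
g=np.array([*(np.array([.570,.230])),s['tcp_pos'][2]]);x=np.array([-.9695,-.245,0])
go(g+.0425*x,ax)
E
```

```text
side 1893 C [0.5963 0.1249 0.248 ] R 0.0705 axis [-0.231  0.972 -0.033] zmin/max [0.174 0.318]
C in tool [-0.0421  0.002   0.0357]
t 5.68 tcp [0.5559 0.1127 0.2838] rotvec [-0.      0.0002 -0.0002] delta in goal axes [1.000e-04 1.103e-01 0.000e+00] in tool axes [ 1.000e-04  1.103e-01 -0.000e+00] force [ 0.7  0.2 -1.3] grip 0.126 30.01336610786133
```

View pics/side2.png

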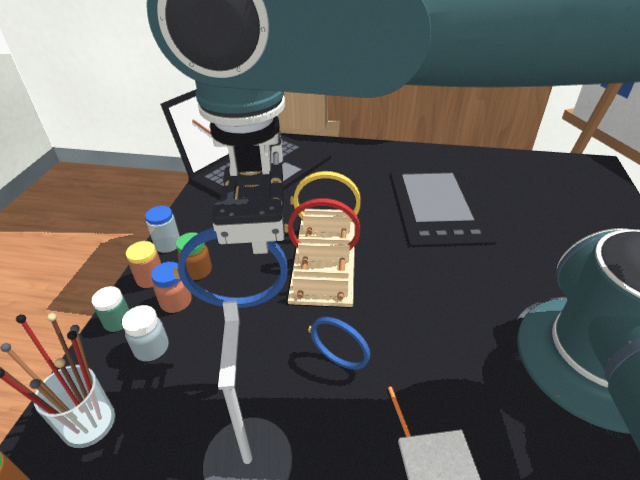

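The hoop is square to the hook's arm, ahead of its tip at (232,305). I thread it along the arm, then lower it.

{"api": "arm_command", "payload": {"deltas": [{"fingers": 0,"dx": 0,"dy": 0.01,"dz": 0,"rx": 0,"ry": 0,"rz": 0},{"fingers": 0,"dx": 0,"dy": 0.02,"dz": 0,"rx": 0,"ry": 0,"rz": 0},{"fingers": 0,"dx": 0,"dy": 0.02,"dz": 0,"rx": 0,"ry": 0,"rz": 0},{"fingers": 0,"dx": 0,"dy": 0.02,"dz": 0,"rx": 0,"ry": 0,"rz": 0},{"fingers": 0,"dx": 0,"dy": 0.02,"dz": 0,"rx": 0,"ry": 0,"rz": 0},{"fingers": 0,"dx": 0,"dy": 0.015,"dz": 0,"rx": 0,"ry": 0,"rz": 0},{"fingers": 0,"dx": 0,"dy": 0.005,"dz": 0,"rx": 0,"ry": 0,"rz": 0},{"fingers": 0,"dx": 0,"dy": 0,"dz": 0,"rx": 0,"ry": 0,"rz": 0}]}}

```text
time_s: 6.35
tcp_pos: [0.5286, 0.2208, 0.2836]
tool_rot: [0.391, -3.117, -0.0]
force: [0.9, 0.1, -0.4]
grip_width: 0.127
grasp_force: 30.0
```

{"api": "arm_command", "payload": {"deltas": [{"fingers": 0,"dx": 0,"dy": 0,"dz": 0.01,"rx": 0,"ry": 0,"rz": 0},{"fingers": 0,"dx": 0,"dy": 0,"dz": 0.015,"rx": 0,"ry": 0,"rz": 0},{"fingers": 0,"dx": 0,"dy": 0,"dz": 0.015,"rx": 0,"ry": 0,"rz": 0},{"fingers": 0,"dx": 0,"dy": 0,"dz": 0.015,"rx": 0,"ry": 0,"rz": 0},{"fingers": 0,"dx": 0,"dy": 0,"dz": 0.015,"rx": 0,"ry": 0,"rz": 0},{"fingers": 0,"dx": 0,"dy": 0,"dz": 0.01,"rx": 0,"ry": 0,"rz": 0},{"fingers": 0,"dx": 0,"dy": 0,"dz": 0,"rx": 0,"ry": 0,"rz": 0},{"fingers": 0,"dx": 0,"dy": 0,"dz": 0,"rx": 0,"ry": 0,"rz": 0}]}}

```text
time_s: 7.02
tcp_pos: [0.5289, 0.2194, 0.2031]
tool_rot: [0.388, -3.117, 0.0]
force: [-0.8, 0.5, -0.8]
grip_width: 0.126
grasp_force: 30.0
```

```bash
python3 - <<'E'
from m import *
d,C=hoop('side',(0,0,640,480),(.57,.23,.165)); cv2.imwrite('pics/side3.png',cv2.resize(d['frame'][180:480,120:420,::-1],None,fx=2,fy=2))
ax=np.array([-.245,.9695])
go((.570-.0412,.230-.0104,.193),ax)
E
```

```text
side 1796 C [0.5695 0.2312 0.168 ] R 0.0705 axis [-0.233  0.972 -0.024] zmin/max [0.094 0.238]
t 7.07 tcp [0.5291 0.2196 0.204 ] rotvec [0.     0.0003 0.0001] delta in goal axes [0.0003 0.0001 0.011 ] in tool axes [0.0003 0.0001 0.011 ] force [ 0.2  0.7 -0.4] grip 0.126 30.013529740861443
```

View pics/side3.png

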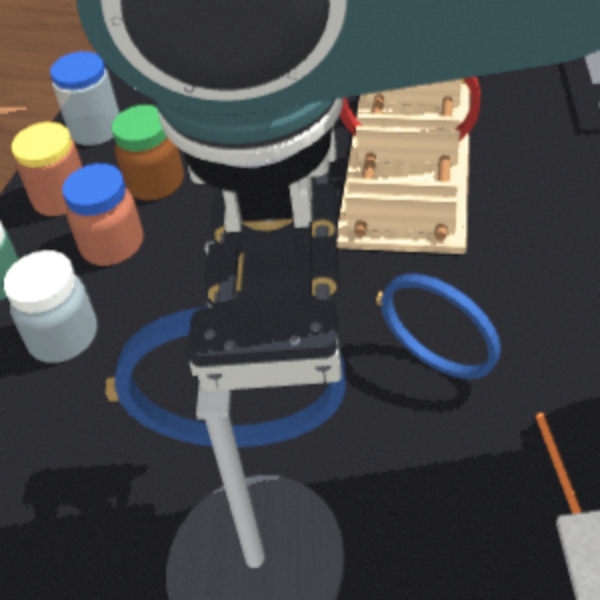

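The hoop surrounds the arm, in front of the post, with its rim about 11 mm above the seat. I lower it gently to contact.

{"api": "arm_command", "payload": {"deltas": [{"fingers": 0,"dx": 0,"dy": 0,"dz": 0.002,"rx": 0,"ry": 0,"rz": 0},{"fingers": 0,"dx": 0,"dy": 0,"dz": 0.002,"rx": 0,"ry": 0,"rz": 0},{"fingers": 0,"dx": 0,"dy": 0,"dz": 0.002,"rx": 0,"ry": 0,"rz": 0},{"fingers": 0,"dx": 0,"dy": 0,"dz": 0.002,"rx": 0,"ry": 0,"rz": 0},{"fingers": 0,"dx": 0,"dy": 0,"dz": 0.001,"rx": 0,"ry": 0,"rz": 0},{"fingers": 0,"dx": 0,"dy": 0,"dz": 0,"rx": 0,"ry": 0,"rz": 0},{"fingers": 0,"dx": 0,"dy": 0,"dz": 0,"rx": 0,"ry": 0,"rz": 0},{"fingers": 0,"dx": 0,"dy": 0,"dz": 0,"rx": 0,"ry": 0,"rz": 0}]}}

```text
time_s: 7.73
tcp_pos: [0.529, 0.2196, 0.1947]
tool_rot: [-0.388, 3.117, 0.0]
force: [0.2, 0.0, -1.1]
grip_width: 0.126
grasp_force: 30.0
```

{"api": "arm_command", "payload": {"deltas": [{"fingers": 0,"dx": 0,"dy": 0,"dz": 0.001,"rx": 0,"ry": 0,"rz": 0},{"fingers": 0,"dx": 0,"dy": 0,"dz": 0,"rx": 0,"ry": 0,"rz": 0},{"fingers": 0,"dx": 0,"dy": 0,"dz": 0,"rx": 0,"ry": 0,"rz": 0},{"fingers": 0,"dx": 0,"dy": 0,"dz": 0,"rx": 0,"ry": 0,"rz": 0},{"fingers": 0,"dx": 0,"dy": 0,"dz": 0,"rx": 0,"ry": 0,"rz": 0},{"fingers": 0,"dx": 0,"dy": 0,"dz": 0,"rx": 0,"ry": 0,"rz": 0},{"fingers": 0,"dx": 0,"dy": 0,"dz": 0,"rx": 0,"ry": 0,"rz": 0},{"fingers": 0,"dx": 0,"dy": 0,"dz": 0,"rx": 0,"ry": 0,"rz": 0}]}}

```text
time_s: 8.4
tcp_pos: [0.529, 0.2196, 0.1936]
tool_rot: [0.388, -3.117, 0.0]
force: [0.0, 0.6, -1.1]
grip_width: 0.126
grasp_force: 30.0
```

{"api": "arm_command", "payload": {"deltas": [{"fingers": 0,"dx": 0,"dy": 0,"dz": 0.001,"rx": 0,"ry": 0,"rz": 0},{"fingers": 0,"dx": 0,"dy": 0,"dz": 0,"rx": 0,"ry": 0,"rz": 0},{"fingers": 0,"dx": 0,"dy": 0,"dz": 0,"rx": 0,"ry": 0,"rz": 0},{"fingers": 0,"dx": 0,"dy": 0,"dz": 0,"rx": 0,"ry": 0,"rz": 0},{"fingers": 0,"dx": 0,"dy": 0,"dz": 0,"rx": 0,"ry": 0,"rz": 0},{"fingers": 0,"dx": 0,"dy": 0,"dz": 0,"rx": 0,"ry": 0,"rz": 0},{"fingers": 0,"dx": 0,"dy": 0,"dz": 0,"rx": 0,"ry": 0,"rz": 0},{"fingers": 0,"dx": 0,"dy": 0,"dz": 0,"rx": 0,"ry": 0,"rz": 0}]}}

```text
time_s: 9.07
tcp_pos: [0.5291, 0.2196, 0.1927]
tool_rot: [-0.388, 3.117, 0.0]
force: [0.6, 0.8, 0.8]
grip_width: 0.128
grasp_force: 30.0
```

```bash
python3 - <<'E'
from m import *
d,C=hoop('side',(0,0,640,480),(.57,.23,.155)); print(arm.state()['force'],arm.state()['tcp_pos'])
E
```

```text
side 1763 C [0.5703 0.2313 0.158 ] R 0.0705 axis [-0.236  0.972 -0.021] zmin/max [0.083 0.228]
[-0.30958235  0.54987914  1.85221339] [0.52906903 0.21959245 0.19275273]
```

The force has turned upward by about 2 to 3 N, so the rim is on the arm. I release gently.

{"api": "arm_command", "payload": {"deltas": [{"fingers": 0,"dx": 0,"dy": 0,"dz": 0.0003,"rx": 0,"ry": 0,"rz": 0},{"fingers": 0.14,"dx": 0,"dy": 0,"dz": 0,"rx": 0,"ry": 0,"rz": 0},{"fingers": 0.16,"dx": 0,"dy": 0,"dz": 0,"rx": 0,"ry": 0,"rz": 0},{"fingers": 0.2,"dx": 0,"dy": 0,"dz": 0,"rx": 0,"ry": 0,"rz": 0},{"fingers": 0.25,"dx": 0,"dy": 0,"dz": 0,"rx": 0,"ry": 0,"rz": 0},{"fingers": 0.35,"dx": 0,"dy": 0,"dz": 0,"rx": 0,"ry": 0,"rz": 0},{"fingers": 0.45,"dx": 0,"dy": 0,"dz": 0,"rx": 0,"ry": 0,"rz": 0},{"fingers": 0.5,"dx": 0,"dy": 0,"dz": 0,"rx": 0,"ry": 0,"rz": 0}], "newtons": 10}}

```text
time_s: 9.78
tcp_pos: [0.529, 0.2196, 0.1923]
tool_rot: [0.388, -3.117, 0.0]
force: [-0.7, -0.4, -0.0]
grip_width: 0.417
grasp_force: 0.0
```

```bash
python3 - <<'E'
from m import *
d,C=hoop('side',(0,0,640,480),(.57,.23,.155)); s=arm.state();print(s['force'],s['grip_width'],s['grasp_force'])
E
```

```text
side 1762 C [0.5704 0.2321 0.158 ] R 0.0705 axis [-0.233  0.972 -0.009] zmin/max [0.084 0.228]
[ 0.14786329  0.47326613 -0.58360788] 0.45541701352623815 0.0
```

The hoop stayed in place after release. I retreat straight up, then let it settle and check.

{"api": "arm_command", "payload": {"deltas": [{"fingers": 0.5,"dx": 0,"dy": 0,"dz": -0.01,"rx": 0,"ry": 0,"rz": 0},{"fingers": 0.5,"dx": 0,"dy": 0,"dz": -0.02,"rx": 0,"ry": 0,"rz": 0},{"fingers": 0.5,"dx": 0,"dy": 0,"dz": -0.025,"rx": 0,"ry": 0,"rz": 0},{"fingers": 0.5,"dx": 0,"dy": 0,"dz": -0.025,"rx": 0,"ry": 0,"rz": 0},{"fingers": 0.5,"dx": 0,"dy": 0,"dz": -0.025,"rx": 0,"ry": 0,"rz": 0},{"fingers": 0.5,"dx": 0.03,"dy": 0,"dz": 0,"rx": 0,"ry": 0,"rz": 0},{"fingers": 0.5,"dx": 0.03,"dy": 0,"dz": 0,"rx": 0,"ry": 0,"rz": 0},{"fingers": 0.5,"dx": 0.03,"dy": 0,"dz": 0,"rx": 0,"ry": 0,"rz": 0}]}}

```text
time_s: 10.5
tcp_pos: [0.4408, 0.1972, 0.2981]
tool_rot: [-0.388, 3.117, 0.0]
force: [0.6, -0.2, 0.6]
grip_width: 0.501
grasp_force: 0.0
```

{"api": "arm_command", "payload": {"deltas": [{"fingers": 0.5,"dx": 0.03,"dy": 0,"dz": 0,"rx": 0,"ry": 0,"rz": 0},{"fingers": 0.5,"dx": 0,"dy": 0,"dz": 0,"rx": 0,"ry": 0,"rz": 0},{"fingers": 0.5,"dx": 0,"dy": 0,"dz": 0,"rx": 0,"ry": 0,"rz": 0},{"fingers": 0.5,"dx": 0,"dy": 0,"dz": 0,"rx": 0,"ry": 0,"rz": 0},{"fingers": 0.5,"dx": 0,"dy": 0,"dz": 0,"rx": 0,"ry": 0,"rz": 0},{"fingers": 0.5,"dx": 0,"dy": 0,"dz": 0,"rx": 0,"ry": 0,"rz": 0},{"fingers": 0.5,"dx": 0,"dy": 0,"dz": 0,"rx": 0,"ry": 0,"rz": 0},{"fingers": 0.5,"dx": 0,"dy": 0,"dz": 0,"rx": 0,"ry": 0,"rz": 0}]}}

```text
time_s: 11.17
tcp_pos: [0.413, 0.1902, 0.297]
tool_rot: [0.388, -3.117, 0.0]
force: [0.1, -0.1, -0.2]
grip_width: 0.498
grasp_force: 0.0
```

```bash
python3 - <<'E'
from m import *
d,C=hoop('side',(0,0,640,480),(.57,.23,.155)); cv2.imwrite('pics/side4.png',d['frame'][:,:,::-1])
E
```

```text
side 2745 C [0.5702 0.2326 0.158 ] R 0.0705 axis [-0.234  0.972  0.003] zmin/max [0.085 0.23 ]
```

View pics/side4.png

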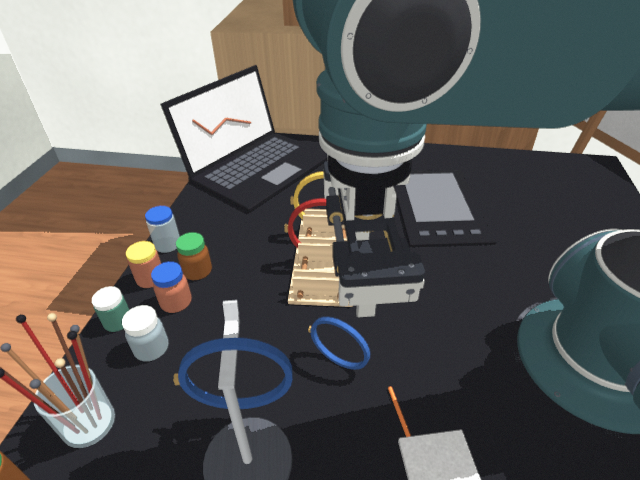

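The blue hoop hangs level on the arm at (232,345), between the tip at (232,305) and the post at (230,385). Its centre sits near the seat and it is at rest. Yellow and red still stand in the rack.

```bash
python3 -c "
from cell import arm
print(arm.close_job())"
```

```text
the job is handed in; nothing more can be done
None
```

The blue hoop hangs free on the J-hook's arm between its tip and the post, the yellow and red hoops still stand in the rack, and the job was handed in at about 11 s of the 51 s limit.

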